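# Take the hub cap off a disc slicer with unknown thread hand

### The arm

A 7-joint arm with a two-finger parallel gripper is mounted at the origin on a cart in front of the work surface, level with it; the furniture and walls round the work are solid. World frame = base frame: x ahead of the robot, y to its left, z up, the work surface at z = 0. Lengths are in m, angles in rad, forces in N, time in s.
With the tool pointing down it reaches from about 0.425 to 0.95 m from the base axis. Payload 4.7 kg.
Tool frame: the origin (TCP) lies between the finger pads, 19 mm behind the fingertips; this is the grasp point; z points along the fingers, y is the line along which they close (so a half turn about z gives the same grasp; the last joint's range is limited). The gripper opens to 85 mm and grips with 20 to 120 N. Pads are 22 mm wide; open, the fingers measure 114 mm over their backs; the gripper's body (76 mm by 85 mm) begins 54 mm behind the grasp point. The pads swing forward as they close: fully open they stand 13 mm farther back than shut.
Start: joints at [-1.142, 0.469, -0.049, 1.532, 0.024, 1.141, -0.082], TCP at [0.298, 0.606, 0.25] pointing down, gripper open.
Joint ranges: [-2.59, 2.59], [-0.33, 1.99], [-1.39, 1.29], [0.1, 2.45], [-1.04, 4.18], [0.21, 1.99], [-2.66, 2.66]. Speed limits (rad/s): [2.57, 2.57, 3.14, 3.14, 3.14, 3.14, 3.14].

### API

Orientations are given as a unit quaternion [w, x, y, z].
In Python, from bench import sensors, cams, order gives the robot as it stands.
- The arm moves only by the tool jog_arm, never from a script. Its argument "deltas" is a list that holds one entry, the list of rows, each a list of 5 numbers: the shift along the tool's x, y, z in units of 60 mm (1.0 is 60 mm), then the turn about the tool's z in units of 8 degrees (1.0 is 8 degrees), then the finger opening in mm, from 0 to 85.4. A call has exactly 5 rows; each row is the pose to reach, as a shift and turn from the pose commanded when the call began, along the tool's axes at that moment; what a row does not reach only later rows make up. A row lasts 1/8 s, in which the tool goes at most 62.5 mm and 10.7 degrees, less where a joint would pass 70% of its speed; a pose out of reach is approached as far as the arm can. A call with a gripper value outside its range is refused whole. The fingers move at their own pace and stop on an object; "grip_force" is the grip in N (left out, the last holds). Time passes only in rows, so rows that repeat a pose let the fingers close, or fill a call up. It gives the time, the measured TCP pose, the force, the opening and the grip force at its end, in the units of the state.
- sensors.observe(): the state, without advancing time (a new reading comes with each control period).
- cams.capture(name): name is "scene" or "top" or "wrist"; returns a dict with "color" (420x560x3 uint8, blue, green, red), "vfov" (degrees; the focal length in pixels is half the picture's height over the tangent of half this angle, whatever the lens; pixels are square), "cx", "cy" (the principal point, pixels), "eye" and "orientation" of the camera in the world; the wrist camera has in their place "T_tool_cam" (4x4, takes a point from camera to tool coordinates, whose origin is the TCP and whose axes are the flange's). Camera axes: x right, y up, looking along -z (the intrinsics and any distortion apply to the point x, -y, -z); pixel columns grow to the right and rows downward; lengths in m; the calibration is good to about 2 mm. The wrist camera is an equidistant fisheye: a pixel r from the principal point sees the ray r / f radians off the axis. A picture is of the moment at which its call begins: read the wrist's pose just before it. There is no depth.
- order.close_job(): hands the job in; it is judged then, once.
The state is a dict: "time_s": time; "qpos": joint angles; "joint_velocities": joint speeds; "effort": joint torques, N m; "eef_pos": TCP position; "tcp_rot": TCP orientation; "contact_force": force on the tool from outside, world axes, zero at the start; "torque": the same for the moment, N m; "gripper_width": finger opening in m; "grasp_force": force on a finger pad.
Only numpy, scipy, OpenCV 4.12 (cv2) and the standard library are available. Lean on these libraries where they do the work, as an engineer would, in place of code of your own. Each camera call takes 0.05 s, during which the arm holds its last target. There are 200 camera calls.

### The job

The slicer's disc has to come off for cleaning: first turn its speed dial fully anticlockwise to off, then undo the orange hub cap and lift it off the spindle. Nobody remembers whether the cap has a right-hand or a left-hand lock, so try it both ways. Finish with the dial still off and the cap held in the gripper, upright and still, about 10 cm straight above the spindle, without letting go, and leave everything else on the worktop where it is.

Things in the scene. Friction and masses are not known exactly. Their poses are not given: they have to be found in the camera images.
- slicer: White disc slicer, fixed to the worktop at varying yaw (up to 0.4 rad). Origin on the worktop below the spindle; z up, x to its back, y to its left. Housing 200x200 mm with a bright grating disc, 160 mm across, top face 92 mm up. A tower 146 mm high stands behind, its front face 95 mm from the spindle. The control wing with the dial is on the -y side, 60 mm high.
- dial (a joint): Black speed dial on the control wing, vertical axis. Value in rad: 0 = off, at the end stop fully anticlockwise seen from above; grows clockwise, to 1.75. Starts between 0.7 and 1.3. Light friction (0.04 N m), stays where it is left.
- dial_grip (a point): Point on the dial's axis for the TCP, 97 mm above the worktop. The dial's grip bar is 42 mm long along this point's x, 14 mm thick along its y, from 74 to 104 mm above the worktop; the point turns with the dial. At off the bar lies along the slicer's x.
- spindle (a point): Centre of the disc's top face, where the cap's underside sits, 92 mm above the worktop; axes as slicer. The hidden lock below the cap is of either hand, at random from start to start, and nothing visible tells which. Turned the wrong way the cap meets a firm stop after 5 to 12 degrees.
- cap: Orange hub cap, about 0.08 kg, origin at the centre of its underside: ribbed skirt 58 mm across, 28 mm high, and on top a grip bar 48 mm long along x, 14 thick along y, from 28 to 55 mm up. At the start the bar lies along the slicer's x. Turned the right way it runs free, without rising, and lifts off after 60 to 100 degrees (80 is best; stop beyond); elsewhere it lifts 2 mm at most.
- washing_up_liquid: Bystander: tall clear bottle of blue washing-up liquid, 51x76x181 mm, origin under its centre.
- mug: Bystander: white mug with red stripes, 87x124x102 mm, origin under its centre.
- bowl: Bystander: small white bowl, bottom up, 100x100x53 mm, origin under its centre.
- scrub_brush: Bystander: grey scrubbing brush with a loop handle, 61x155x91 mm, origin under its centre.
- blue_tub: Bystander: blue lidded tub, 75x75x83 mm, origin under its centre.
- spice_jar: Bystander: spice jar with a black lid, 41x41x105 mm, origin under its centre.
There are look-alikes about, which are no part of the job. What is shaped like the cap but pink or white is not meant.

How it is judged:
On the way, in this order (a step that is already met when the one before it is completed fails the run):
1. the dial is at off (value of joint dial below 0.1 rad), for 0.2 s.
2. the cap is off the spindle and held in the fingers (z of cap in the frame of spindle above 0.05 m and horizontal distance between cap and spindle below 0.06 m and contact force between the fingers and cap above 1 N and contact force between cap and slicer below 0.1 N), for 0.2 s.
At the end, for the whole second after the job is handed in: The dial is within 0.1 rad of off; the fingers hold the cap (over 1 N), its underside 50 to 170 mm above the disc, within 60 mm of the spindle's axis sideways, tilted less than 0.35 rad, slower than 0.05 m/s, not touching the slicer (all of step 2 and value of joint dial below 0.1 rad and z of cap in the frame of spindle below 0.17 m and angle between cap's own z axis and vertical below 0.35 rad and linear speed of cap below 0.05 m/s); the arm keeps its last pose, push and grip.
It fails at once if a bystander is moved by more than 30 mm (distance of any of washing_up_liquid, mug, bowl, scrub_brush, blue_tub, spice_jar from where it was at the start of the episode above 0.03 m).
It fails at once if the cap is lifted while the dial is not at off (not (value of joint dial below 0.1 rad) and z of cap in the frame of spindle above 0.02 m).
It also fails if it takes over 51 s, if anything falls off the work surface, if the arm or the gripper's body presses on something with over 40 N, if the wrist force passes 120 N, or if a joint passes its speed limit or range.

## Working session

There is one attempt and no reset: what is moved stays moved. The work goes in short steps, Python scripts to look and compute and a tool call to move; the robot and the scene stay as the last step left them, time stands still between calls to the robot, and variables do not carry over. Pictures are saved under pics/ and viewed, at most 10 in all, crops included, and the job is handed in when it is done.

Besides the shell and the picture viewer there is one more tool, called by a JSON object that holds its "fn" and its "kwargs", one argument or row to a line. jog_arm: Moves the arm, as the interface text tells. Its arguments: {"type":"object","properties":{"deltas":{"type":"array","items":{"type":"array","items":{"type":"array","items":{"type":"number"}}}},"grip_force":{"type":"number"}},"required":["deltas"]}

```bash
mkdir -p pics; ls
cat > h.py <<'E'
import numpy as np, cv2
from scipy.spatial.transform import Rotation as R
from bench import sensors,cams,order
def rot(q): return R.from_quat([q[1],q[2],q[3],q[0]]).as_matrix()
E
python3 - <<'E'
from h import *
s=sensors.observe(); print(s)
for n in ("scene","top"):
    c=cams.capture(n); cv2.imwrite(f"pics/{n}0.png",c["color"]); np.save(n+".npy",c,allow_pickle=True)
    print({k:v for k,v in c.items() if k!="color"})
E
```

```text
pics
{'time_s': 0.0, 'qpos': array([-1.14191642,  0.46946553, -0.0485843 ,  1.53369719,  0.02409421,
        1.14100452, -0.08230494]), 'joint_velocities': array([-0.00071434,  0.0004016 , -0.00055303, -0.00115484, -0.00129663,
        0.00019615, -0.00080385]), 'effort': array([-1.47325623e-03, -5.10296345e+01, -4.72459698e-02, -2.37715870e+01,
        1.07254143e-02,  7.64737953e-03,  8.91902488e-06]), 'eef_pos': array([0.29807152, 0.60500757, 0.24894374]), 'tcp_rot': array([-1.89925507e-04,  2.26889225e-01,  9.73920064e-01, -9.76289086e-04]), 'contact_force': array([-0.04495307,  0.59653253,  0.53734615]), 'torque': array([ 0.01915775, -0.00809484,  0.02397923]), 'grasp_force': 0.0, 'gripper_width': 0.08518767665513648}
{'vfov': 47.25200664051343, 'cx': 268.5051081993552, 'cy': 208.57834537438225, 'eye': array([-0.53630201,  0.7684748 ,  0.81526633]), 'orientation': array([-0.40680832, -0.23471378,  0.44793994,  0.76076687])}
{'vfov': 47.06713813130063, 'cx': 277.91349025667677, 'cy': 208.32062381827657, 'eye': array([-0.0280497 , -0.0082302 ,  1.58292655]), 'orientation': array([ 0.72929098,  0.13605717, -0.12034148, -0.65965221])}
```

View pics/scene0.png

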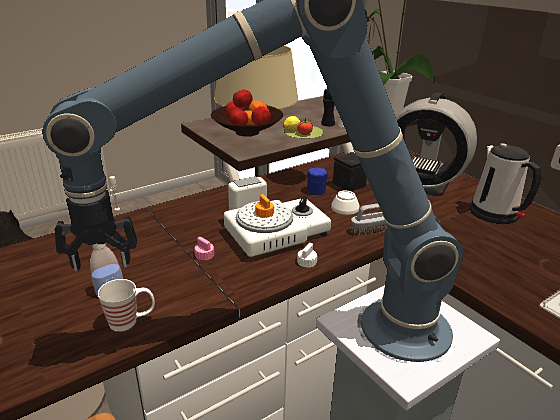

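View pics/top0.png

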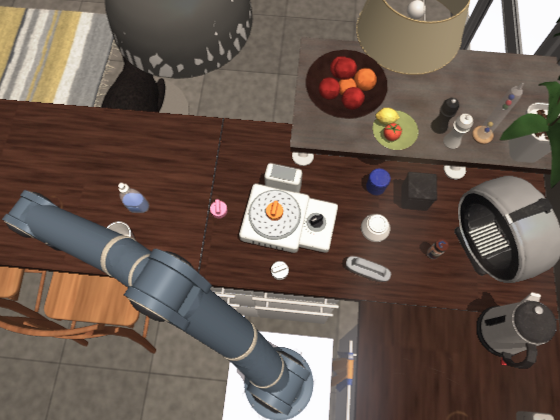

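The top view shows the orange cap on the disc at (274,211). Its look-alikes are the pink cap at (219,209), the white cap at (280,270) and the oranges at (366,79). The dial is at (317,221) and the tower at (284,178), so the slicer's back points away from the robot. In the scene view the orange cap is at (265,205) and the dial at (303,205). I'll check the choice in one close crop made from both cameras.

Run:
```python
from h import *
a=np.load("top.npy",allow_pickle=True).item()["color"][160:260,230:345]
b=np.load("scene.npy",allow_pickle=True).item()["color"][170:260,220:335]
f=lambda i,k:cv2.resize(i,None,fx=k,fy=k,interpolation=cv2.INTER_CUBIC)
A=f(a,3.4);B=f(b,3.4);h=max(A.shape[0],B.shape[0])
B=cv2.copyMakeBorder(B,0,h-B.shape[0],0,0,cv2.BORDER_CONSTANT)
cv2.imwrite("pics/crop0.png",np.hstack([A,B])); print(A.shape,B.shape)
```

```text
(340, 391, 3) (340, 391, 3)
```

View pics/crop0.png

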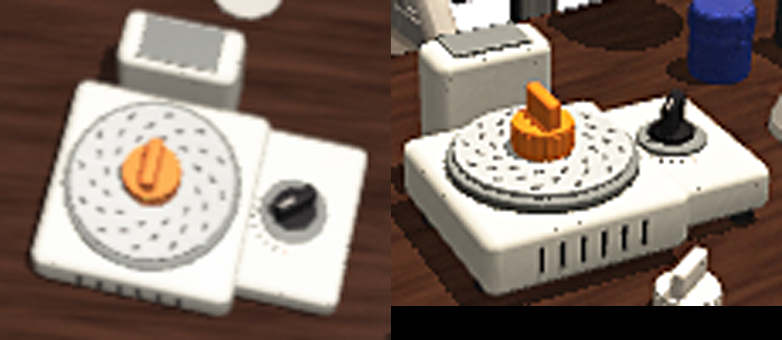

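The crop shows one orange cap with its bar on the bright disc. The disc's centre is at crop (152,185), the dial ring's at (294,211) and the housing corners at (78,82), (268,122), (30,270) and (225,315). The white look-alike stands separately in front of the slicer.

```bash
cat >> h.py <<'E'
def ray(c,u,v):
    f=210/np.tan(np.radians(c["vfov"])/2)
    d=rot(c["orientation"])@np.array([(u-c["cx"])/f,-(v-c["cy"])/f,-1]); return c["eye"],d
def onz(c,u,v,z):
    e,d=ray(c,u,v); return e+d*(z-e[2])/d[2]
E
python3 - <<'E'
from h import *
t=np.load("top.npy",allow_pickle=True).item(); s=np.load("scene.npy",allow_pickle=True).item()
T=lambda x,y,z:onz(t,x/3.4+230-.35,y/3.4+160-.35,z)
S=lambda x,y,z:onz(s,(x-391)/3.4+220-.35,y/3.4+170-.35,z)
print("disc",T(152,185,.092),S(543,157,.092)); print("ends",T(64,185,.092),T(240,185,.092))
print("dial",T(294,211,.066),S(672,137,.066))
print("bar ends dial",T(274,217,.104),T(312,190,.104))
P=[T(*p,.085) for p in((78,82),(268,122),(30,270),(225,315))]
for i,j in((1,0),(3,2),(2,0),(3,1)):
    d=P[j]-P[i]; print(np.hypot(*d[:2]),np.degrees(np.arctan2(d[1],d[0])))
for n,x,y,z in(("white",280,270,.0),("pink",219,209,0),("blue",378,182,.04),("bowl",376,228,.05),("brush",368,268,.05)): print(n,onz(t,x,y,z))
E
```

```text
disc [0.51735129 0.06474034 0.092     ] [0.50189846 0.07746183 0.092     ]
ends [0.50887949 0.14963693 0.092     ] [ 0.52581924 -0.02011766  0.092     ]
dial [ 0.51367156 -0.07525687  0.066     ] [ 0.50411493 -0.068952    0.066     ]
bar ends dial [ 0.49215501 -0.0550372   0.104     ] [ 0.52312517 -0.08921543  0.104     ]
0.19351761024299394 82.7977755734291
0.19095947146437436 82.25140423938768
0.20050783630267302 -6.362305133334891
0.20230759303541437 -7.096759469172388
white [0.35418996 0.02977313 0.        ]
pink [0.55054585 0.26480405 0.        ]
blue [ 0.69116619 -0.28090461  0.04      ]
bowl [ 0.5170364  -0.27703317  0.05      ]
brush [ 0.37723073 -0.25510881  0.05      ]
```

{"fn": "jog_arm", "kwargs": {
  "deltas": [
    [[-0.6,-0.6,-0.3,0,85],[-1.3,-1.3,-0.4,0,85],[-2.0,-2.0,-0.4,0,85],[-2.7,-2.7,-0.4,0,85],[-3.4,-3.4,-0.4,0,85]]
  ]
}}

```text
time_s: 0.72
eef_pos: [0.3914, 0.3302, 0.2738]
tcp_rot: [-0.0, 0.227, 0.974, -0.0]
contact_force: [1.2, 0.4, 0.6]
gripper_width: 0.0853
grasp_force: 0.0
```

{"fn": "jog_arm", "kwargs": {
  "deltas": [
    [[-0.7,-0.7,0,0,85],[-1.4,-1.4,0,0,85],[-2.1,-2.1,0,0,85],[-2.8,-2.8,0,0,85],[-3.4,-3.4,0,0,85]]
  ]
}}

```text
time_s: 1.35
eef_pos: [0.4841, 0.0568, 0.2739]
tcp_rot: [-0.0, 0.227, 0.974, -0.0]
contact_force: [1.1, 0.3, 0.1]
gripper_width: 0.085
grasp_force: 0.0
```

{"fn": "jog_arm", "kwargs": {
  "deltas": [
    [[-0.4,-0.4,0,0.6,85],[-0.7,-0.7,0,1.3,85],[-0.7,-0.7,0,2.0,85],[-0.7,-0.7,0,2.7,85],[-0.7,-0.7,0,2.7,85]]
  ]
}}

```text
time_s: 1.98
eef_pos: [0.5028, 0.003, 0.2736]
tcp_rot: [-0.0, 0.405, 0.914, -0.0]
contact_force: [-0.2, 0.8, -0.2]
gripper_width: 0.0852
grasp_force: 0.0
```

Run:
```python
from h import *
s=sensors.observe(); c=cams.capture("wrist"); c["s"]=s; np.save("w1.npy",c,allow_pickle=True)
print(s["time_s"],s["qpos"],s["eef_pos"],rot(s["tcp_rot"]),c["T_tool_cam"],c["vfov"],c["cx"],c["cy"])
cv2.imwrite("pics/w1.png",cv2.resize(c["color"],None,fx=1.42,fy=1.42,interpolation=cv2.INTER_CUBIC))
```

```text
1.975 [-0.39215624  0.16269568  0.34484508  1.92000026 -0.06244167  1.0699422
  0.71566646] [0.50278964 0.00295935 0.27364116] [[-6.72164547e-01  7.40401370e-01 -7.95701775e-04]
 [ 7.40401636e-01  6.72164723e-01 -6.16244924e-05]
 [ 4.89215804e-04 -6.30560695e-04 -9.99999682e-01]] [[-9.52536449e-04  9.60754563e-01  2.77398201e-01  7.03684848e-02]
 [ 9.99999478e-01  8.12488078e-04  6.19810517e-04 -1.10865735e-04]
 [ 3.70103051e-04  2.77398647e-01 -9.60754835e-01 -1.22901123e-01]
 [ 0.00000000e+00  0.00000000e+00  0.00000000e+00  1.00000000e+00]] 65.70646984690485 284.35753847851686 206.58124102019454
```

View pics/w1.png

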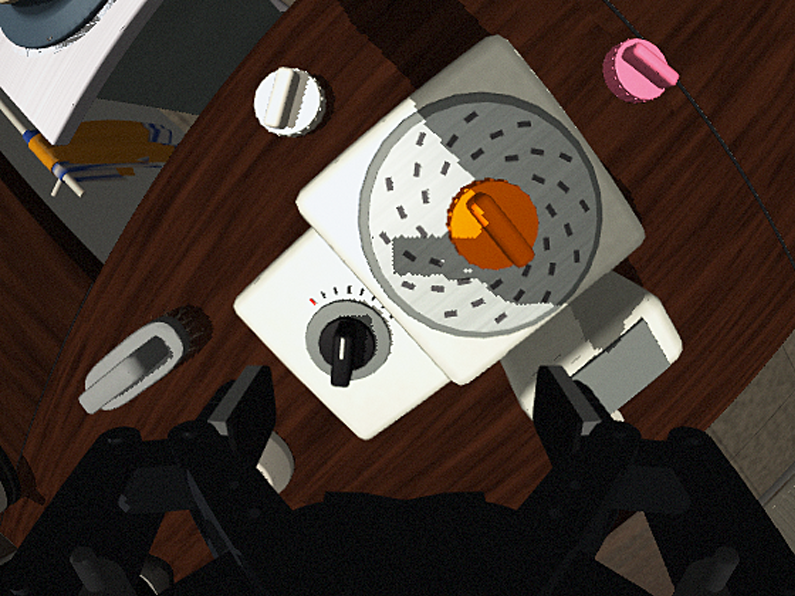

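The wrist view shows the disc centre at (482,215), the orange cap's bar running from (478,200) to (525,255), and the dial ring at (348,340) with its bar pointing down to (341,380). The housing corners are at (498,37), (298,195), (644,240) and (460,384), and the pink and white look-alikes are off to the side.

```bash
cat >> h.py <<'E'
def wz(c,u,v,z,k=1.42):
    f=210/np.tan(np.radians(c["vfov"])/2); x=(u+.5)/k-.5-c["cx"]; y=-((v+.5)/k-.5-c["cy"]); r=np.hypot(x,y); th=r/f
    d=np.array([np.sin(th)*x/r,np.sin(th)*y/r,-np.cos(th)]); Rt=rot(c["s"]["tcp_rot"]); M=c["T_tool_cam"]
    e=Rt@M[:3,3]+c["s"]["eef_pos"]; d=Rt@M[:3,:3]@d; return e+d*(z-e[2])/d[2]
E
python3 - <<'E'
from h import *
c=np.load("w1.npy",allow_pickle=True).item()
ed=np.array([wz(c,*p,.092)[:2] for p in((359,215),(606,215),(482,92),(482,338))])
x=np.linalg.lstsq(np.c_[2*ed,np.ones(4)],(ed**2).sum(1),rcond=None)[0]; print("disc",x[:2],np.sqrt(x[2]+x[0]**2+x[1]**2))
def ln(n,p,q,z):
    a,b=wz(c,*p,z),wz(c,*q,z); d=b-a; print(n,a[:2],b[:2],np.hypot(*d[:2]),np.degrees(np.arctan2(d[1],d[0])))
ln("front",(498,37),(298,195),.085);ln("back",(644,240),(460,384),.085);ln("right",(298,195),(460,384),.085);ln("left",(498,37),(644,240),.085)
ln("capbar",(478,200),(525,255),.147); ln("dialbar",(345,325),(341,383),.104)
ed=np.array([wz(c,*p,.062)[:2] for p in((306,340),(391,340),(349,299),(349,381))]);print("dial",ed.mean(0),np.ptp(ed,0))
E
```

```text
disc [0.52100724 0.06609863] 0.08559599813606535
front [0.44160118 0.16432663] [ 0.41491595 -0.0084743 ] 0.17484925953715053 -98.77870280269781
back [0.62070629 0.13990413] [ 0.59496531 -0.03613037] 0.1779065544882297 -98.31922642345903
right [ 0.41491595 -0.0084743 ] [ 0.59496531 -0.03613037] 0.18216099651839546 -8.732534550908118
left [0.44160118 0.16432663] [0.62070629 0.13990413] 0.18076255077705367 -7.764875835039905
capbar [0.49789062 0.06766892] [0.53892165 0.0640256 ] 0.04119246196883281 -5.074227492698749
dialbar [ 0.49718133 -0.0509661 ] [ 0.52318923 -0.08700226] 0.04444115077620439 -54.18138343015028
dial [ 0.51361649 -0.07449725] [0.04957937 0.05347974]
```

Run:
```python
from h import *
c=np.load("w1.npy",allow_pickle=True).item()
cv2.imwrite("pics/w1c.png",cv2.resize(c["color"][120:300,200:420],None,fx=3.5,fy=3.3,interpolation=cv2.INTER_CUBIC)[:,:800])
```

```text
(no output)
```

View pics/w1c.png

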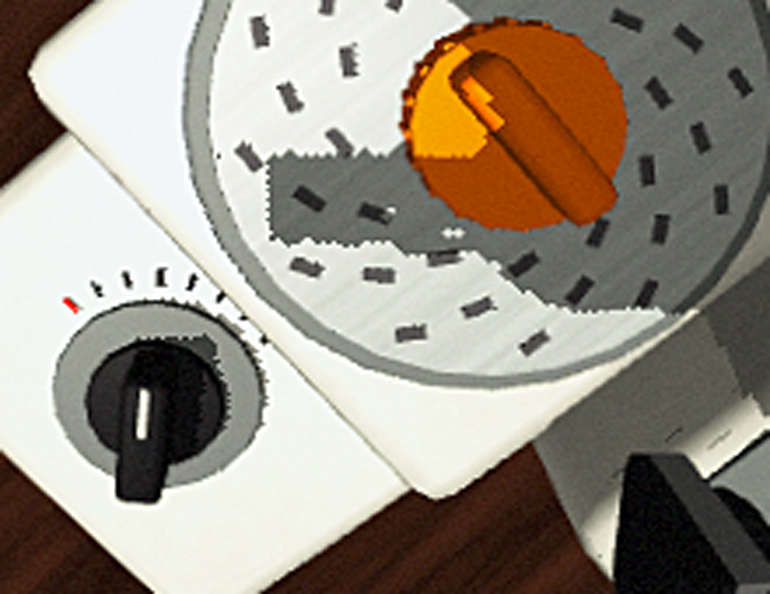

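The crop confirms the orange cap with its bar along the slicer's x. The dial's bar runs from (148,355) to (140,495), and the red off mark is at (70,303). From the measurements:

| Quantity | Value |
|---|---|
| Cap centre | about (0.519, 0.066) |
| Slicer yaw | about -8° |
| Dial centre | about (0.512, -0.073) |
| Dial bar | -54°, about 0.8 rad from off |

Next I'll go over the dial.

{"fn": "jog_arm", "kwargs": {
  "deltas": [
    [[-0.6,-0.4,0.2,0.4,45],[-1.04,-0.74,0.8,0.8,45],[-1.04,-0.74,1.5,0.8,45],[-1.04,-0.74,1.9,0.8,45],[-1.04,-0.74,1.9,0.8,45]]
  ]
}}

```text
time_s: 2.65
eef_pos: [0.5107, -0.0729, 0.1584]
tcp_rot: [-0.002, 0.455, 0.89, -0.001]
contact_force: [0.0, 0.1, 1.2]
gripper_width: 0.0449
grasp_force: 0.0
```

Run:
```python
from h import *
s=sensors.observe(); c=cams.capture("wrist"); c["s"]=s; np.save("w2.npy",c,allow_pickle=True)
print(s["eef_pos"],rot(s["tcp_rot"])[:2,:2])
cv2.imwrite("pics/w2.png",cv2.resize(c["color"],None,fx=1.42,fy=1.42,interpolation=cv2.INTER_CUBIC))
```

```text
[ 0.51070959 -0.07286308  0.15835361] [[-0.58548476  0.81067127]
 [ 0.81067926  0.58549051]]
```

View pics/w2.png

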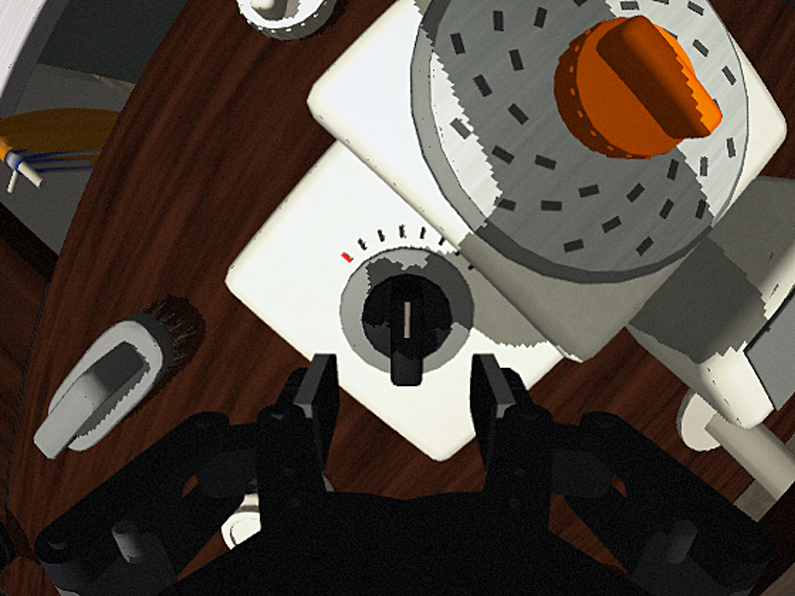

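The dial's bar is upright in the view at column 407, between the pads at 325 and 485, so it is aligned. I'll descend, close and turn anticlockwise.

{"fn": "jog_arm", "kwargs": {
  "deltas": [
    [[0,0,0.5,0,45],[0,0,1.0,0,45],[0,0,1.02,0,45],[0,0,1.02,0,5],[0,0,1.02,0,5]]
  ],
  "grip_force": 30
}}

```text
time_s: 3.32
eef_pos: [0.5125, -0.0738, 0.1006]
tcp_rot: [0.001, 0.456, 0.89, 0.0]
contact_force: [-1.5, 1.3, 1.3]
gripper_width: 0.0133
grasp_force: 30.8
```

{"fn": "jog_arm", "kwargs": {
  "deltas": [
    [[0,0,0,0,5],[0,0,0,0,5],[0,0,0,0,5],[0,0,0,-0.6,5],[0,0,0,-1.2,5]]
  ]
}}

```text
time_s: 3.95
eef_pos: [0.5124, -0.0739, 0.1006]
tcp_rot: [0.001, 0.379, 0.926, 0.0]
contact_force: [-3.1, -1.6, 5.1]
gripper_width: 0.0138
grasp_force: 31.5
```

{"fn": "jog_arm", "kwargs": {
  "deltas": [
    [[0,0,0,-1.0,5],[0,0,0,-2.0,5],[0,0,0,-3.0,5],[0,0,0,-4.0,5],[0,0,0,-4.0,5]]
  ]
}}

```text
time_s: 4.58
eef_pos: [0.5121, -0.0744, 0.1006]
tcp_rot: [0.001, 0.11, 0.994, -0.0]
contact_force: [-2.7, -1.5, 5.0]
gripper_width: 0.0134
grasp_force: 31.5
```

{"fn": "jog_arm", "kwargs": {
  "deltas": [
    [[0,0,0,-0.5,5],[0,0,0,-0.8,5],[0,0,0,-1.1,5],[0,0,0,-1.1,5],[0,0,0,-1.1,5]]
  ]
}}

```text
time_s: 5.2
eef_pos: [0.5118, -0.0745, 0.1006]
tcp_rot: [0.0, 0.036, 0.999, -0.0]
contact_force: [-3.3, -1.9, 6.4]
gripper_width: 0.0136
grasp_force: 50.9
```

Run:
```python
from h import *
s=sensors.observe(); m=rot(s["tcp_rot"]); print(s["eef_pos"],np.degrees(np.arctan2(m[1,1],m[0,1])),s["torque"],s["contact_force"],s["gripper_width"],s["qpos"])
```

```text
[ 0.51175105 -0.07450958  0.10061935] 85.83491040428241 [-0.34874774  0.90950883 -0.853903  ] [-3.27240325 -1.9255577   6.4086511 ] 0.013557941995211868 [-0.04109814  0.40411645  0.12953051  2.05240932 -0.07987441  0.68936385
  1.63787615]
```

The dial is at its stop: 0.85 N m against it, and the tool's y axis is at 86°. I'll release it, rise and go over the cap.

{"fn": "jog_arm", "kwargs": {
  "deltas": [
    [[0,0,0,0.2,30],[0,0,0,0.2,45],[0,0,-0.5,0.2,45],[0,0,-1.3,0.2,45],[0,0,-2.0,0.2,45]]
  ]
}}

```text
time_s: 5.82
eef_pos: [0.5124, -0.0728, 0.2205]
tcp_rot: [0.001, 0.047, 0.999, 0.0]
contact_force: [0.7, 0.7, 0.7]
gripper_width: 0.0451
grasp_force: 0.0
```

{"fn": "jog_arm", "kwargs": {
  "deltas": [
    [[0,0.8,0,0.2,45],[0.05,1.7,0,0.2,45],[0.05,2.34,0,0.2,45],[0.05,2.34,0,0.2,45],[0.05,2.34,0,0.2,45]]
  ]
}}

```text
time_s: 6.45
eef_pos: [0.5224, 0.0665, 0.2188]
tcp_rot: [0.0, 0.061, 0.998, -0.0]
contact_force: [-1.1, -0.1, -0.2]
gripper_width: 0.0451
grasp_force: 0.0
```

Run:
```python
from h import *
s=sensors.observe(); c=cams.capture("wrist"); c["s"]=s; np.save("w3.npy",c,allow_pickle=True)
m=rot(s["tcp_rot"]);print(s["time_s"],s["eef_pos"],np.degrees(np.arctan2(m[1,1],m[0,1])))
cv2.imwrite("pics/w3.png",cv2.resize(c["color"],None,fx=1.42,fy=1.42,interpolation=cv2.INTER_CUBIC))
```

```text
6.45 [0.52236449 0.06645849 0.21880017] 82.9727208779615
```

View pics/w3.png

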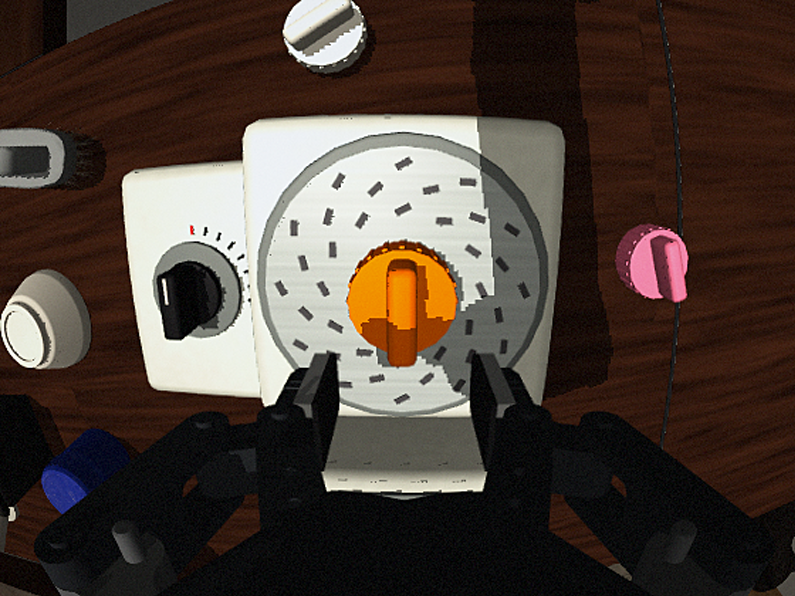

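Run:
```python
from h import *
c=np.load("w3.npy",allow_pickle=True).item()
ed=np.array([wz(c,*p,.090)[:2] for p in((258,275),(549,275),(403,132),(403,415))])
x=np.linalg.lstsq(np.c_[2*ed,np.ones(4)],(ed**2).sum(1),rcond=None)[0]; print("disc",x[:2],np.sqrt(x[2]+x[0]**2+x[1]**2))
a,b=wz(c,402,260,.147),wz(c,402,364,.147);print(a,b,(a+b)/2,np.linalg.norm(a-b))
```

```text
disc [0.51926484 0.0661776 ] 0.08471636320659713
[0.49312799 0.06894637 0.147     ] [0.54171464 0.06284534 0.147     ] [0.51742132 0.06589585 0.147     ] 0.04896820298077484
```

The bar measures 49 mm against a true 48 mm, and its centre is (0.518, 0.066). The view shows the bar upright at column 402, midway between the pads. I'll descend and grip.

{"fn": "jog_arm", "kwargs": {
  "deltas": [
    [[0.07,0,0.5,0,45],[0.07,0,1.0,0,45],[0.07,0,1.27,0,45],[0.07,0,1.27,0,5],[0.07,0,1.27,0,5]]
  ],
  "grip_force": 50
}}

```text
time_s: 7.12
eef_pos: [0.5191, 0.0672, 0.1436]
tcp_rot: [0.001, 0.062, 0.998, 0.0]
contact_force: [0.3, -0.1, -1.2]
gripper_width: 0.0131
grasp_force: 51.3
```

{"fn": "jog_arm", "kwargs": {
  "deltas": [
    [[0,0,0,0,5],[0,0,0,0,5],[0,0,0,0,5],[0,0,0,0,5],[0,0,0,0,5]]
  ]
}}

```text
time_s: 7.75
eef_pos: [0.5187, 0.0676, 0.1434]
tcp_rot: [0.001, 0.061, 0.998, 0.0]
contact_force: [-0.7, -0.9, 5.7]
gripper_width: 0.0128
grasp_force: 52.1
```

```bash
cat > st.py <<'E'
from h import *
s=sensors.observe(); m=rot(s["tcp_rot"]); print(s["time_s"],s["eef_pos"],"psi",np.degrees(np.arctan2(m[1,1],m[0,1])),"T",s["torque"],"F",s["contact_force"],s["gripper_width"],s["grasp_force"],"q7",s["qpos"][6])
E
python3 st.py
```

```text
7.75 [0.51874098 0.06757299 0.14338153] psi 82.97340996742047 T [-0.01967101  0.26819317  0.04694491] F [-0.73419332 -0.92988358  5.66937176] 0.012759439723801953 52.11009979248047 q7 1.2747094112094415
```

Gripped. First I'll try clockwise (+), 16° in small steps.

{"fn": "jog_arm", "kwargs": {
  "deltas": [
    [[0,0,0,0.4,5],[0,0,0,0.8,5],[0,0,0,1.2,5],[0,0,0,1.6,5],[0,0,0,2.0,5]]
  ]
}}

```text
time_s: 8.38
eef_pos: [0.5187, 0.0669, 0.1435]
tcp_rot: [0.001, 0.198, 0.98, -0.001]
contact_force: [-2.4, -2.1, 7.2]
gripper_width: 0.0128
grasp_force: 64.0
```

```bash
python3 st.py
```

```text
8.375 [0.51865157 0.06689332 0.1434509 ] psi 67.19968749613547 T [-0.25330273  0.54217921  0.9664105 ] F [-2.38524952 -2.07802132  7.22613611] 0.012792120470091223 64.0081907180138 q7 1.0263650044001624
```

A torque of 0.97 N m and a rising pad force mean a firm stop, so clockwise is the wrong way. Now anticlockwise.

{"fn": "jog_arm", "kwargs": {
  "deltas": [
    [[0,0,0,-0.8,5],[0,0,0,-1.7,5],[0,0,0,-2.6,5],[0,0,0,-3.5,5],[0,0,0,-4.3,5]]
  ]
}}

```text
time_s: 9.0
eef_pos: [0.5191, 0.0667, 0.1434]
tcp_rot: [0.001, -0.1, 0.995, -0.0]
contact_force: [0.2, -2.3, 5.1]
gripper_width: 0.0131
grasp_force: 52.1
```

```bash
python3 st.py
```

```text
9.0 [0.51906301 0.06670355 0.14337623] psi 101.5315457171681 T [-0.47548185 -0.09737272 -0.04698174] F [ 0.17834201 -2.30419561  5.12088654] 0.013065816068927084 52.14904546737671 q7 1.5657348157688422
```

It runs free: torque is about 0 at 18° past the start. Carrying on to about 73° puts joint 7 near 2.52, inside its 2.66 limit.

{"fn": "jog_arm", "kwargs": {
  "deltas": [
    [[0,0,0,-0.9,5],[0,0,0,-1.8,5],[0,0,0,-2.7,5],[0,0,0,-3.6,5],[0,0,0,-4.4,5]]
  ]
}}

```text
time_s: 9.62
eef_pos: [0.5196, 0.0653, 0.1434]
tcp_rot: [0.001, -0.396, 0.918, -0.002]
contact_force: [2.3, -6.0, 4.3]
gripper_width: 0.013
grasp_force: 52.1
```

{"fn": "jog_arm", "kwargs": {
  "deltas": [
    [[0,0,0,-0.8,5],[0,0,0,-1.6,5],[0,0,0,-2.2,5],[0,0,0,-2.4,5],[0,0,0,-2.4,5]]
  ]
}}

```text
time_s: 10.25
eef_pos: [0.5203, 0.0655, 0.1435]
tcp_rot: [0.001, -0.542, 0.84, -0.002]
contact_force: [3.4, -3.9, 4.1]
gripper_width: 0.0124
grasp_force: 52.0
```

```bash
python3 st.py
```

```text
10.25 [0.52030521 0.06551176 0.14348504] psi 155.68187549753253 T [-0.93337207 -0.61406446 -0.04608755] F [ 3.44534348 -3.85768038  4.07546263] 0.012410545125682607 51.97960317134857 q7 2.4152021111217983
```

{"fn": "jog_arm", "kwargs": {
  "deltas": [
    [[0,0,-0.03,0,5],[0,0,-0.06,0,5],[0,0,-0.09,0,5],[0,0,-0.12,0,5],[0,0,-0.12,0,5]]
  ]
}}

```text
time_s: 10.88
eef_pos: [0.5199, 0.0653, 0.1498]
tcp_rot: [0.001, -0.542, 0.84, -0.002]
contact_force: [4.5, -4.9, -1.8]
gripper_width: 0.013
grasp_force: 51.2
```

```bash
python3 st.py
```

```text
10.875 [0.51991168 0.06530867 0.14981639] psi 155.6841242281284 T [-1.03605172 -0.96773457 -0.03015968] F [ 4.46275632 -4.87969917 -1.81380516] 0.013007173920810782 51.20784401893616 q7 2.4180968960219533
```

It rises freely, with only the cap's weight on the wrist. I'll lift to 10 cm.

{"fn": "jog_arm", "kwargs": {
  "deltas": [
    [[0,0,-0.2,0,5],[0,0,-0.5,0,5],[0,0,-0.8,0,5],[0,0,-1.1,0,5],[0,0,-1.3,0,5]]
  ]
}}

```text
time_s: 11.5
eef_pos: [0.5181, 0.0675, 0.2282]
tcp_rot: [0.0, -0.543, 0.84, 0.0]
contact_force: [-0.1, -0.8, -1.3]
gripper_width: 0.013
grasp_force: 51.4
```

{"fn": "jog_arm", "kwargs": {
  "deltas": [
    [[0,0,-0.15,0,5],[0,0,-0.25,0,5],[0,0,-0.25,0,5],[0,0,-0.25,0,5],[0,0,-0.25,0,5]]
  ]
}}

```text
time_s: 12.12
eef_pos: [0.5179, 0.0675, 0.2423]
tcp_rot: [-0.0, -0.543, 0.84, 0.0]
contact_force: [-0.3, 0.7, -0.9]
gripper_width: 0.0131
grasp_force: 51.4
```

```bash
python3 st.py
python3 - <<'E'
from h import *
w=cams.capture("wrist")["color"]; s=cams.capture("scene")["color"][100:290,180:360]
s=cv2.resize(s,(398,420)); w=w[:, 60:460]
cv2.imwrite("pics/end.png",np.hstack([w,s]))
E
```

```text
12.125 [0.51794211 0.06747272 0.24233312] psi 155.77281741519943 T [0.00295029 0.0173002  0.0121057 ] F [-0.3371081   0.71511217 -0.86841494] 0.013128168372240104 51.40445172786713 q7 2.451020783915172
```

View pics/end.png

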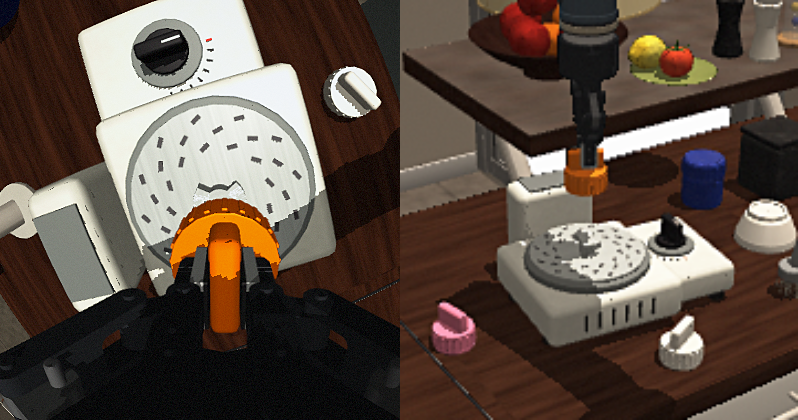

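The wrist view (left) shows the cap held upright at (225,260) above the bare disc. The dial's stripe at (170,40) points to the red mark at (208,40). The scene view (right) agrees, with the bystanders and look-alikes in frame still standing. Handing in.

```bash
python3 -c "
from bench import order
print(order.close_job())"
```

```text
the job is handed in; nothing more can be done
None
```

I handed the job in at about 12 s of the 51 s allowed: the dial is off at its stop, and the orange cap (it unlocked anticlockwise) is held upright about 10 cm above the spindle; the hand-in gave no verdict.

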